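# Clamp a gudgeon pin in the quick-action vice

### The arm

A 6-joint arm with a two-finger parallel gripper is mounted at the origin on a cart in front of the work surface, level with it; the furniture and walls round the work are solid. World frame = base frame: x ahead of the robot, y to its left, z up, the work surface at z = 0. Lengths are in mm, angles in rad, forces in N, time in s.
With the tool pointing down it reaches from about 275 to 725 mm from the base axis. Payload 15.9 kg.
Tool frame: the origin (TCP) lies midway between the tips of the shut fingers; the grasp point (between the pads) lies 19 mm behind it; x points along the fingers, y is the direction in which the jaws open and shut, and the axes are right-handed (so a half turn about x gives the same grasp; the last joint's range is limited). The gripper opens to 85 mm and grips with 20 to 120 N. Pads are 22 mm wide; open, the fingers measure 114 mm over their backs; the gripper's body (76 mm by 85 mm) begins 54 mm behind the grasp point. The pads swing forward as they close: fully open they stand 13 mm farther back than shut.
Start: joints at [-1.188, 0.213, -0.034, 1.323, 0, 1.571], TCP at [186.752, -463.798, 231.306] pointing down, gripper open.
Joint ranges: [-2.98, 2.98], [-0.74, 1.72], [-1.14, 1.35], [-2.1, 2.04], [-1.57, 1.44], [-3.14, 3.14]. Speed limits (rad/s): [1.89, 1.89, 2.39, 2.57, 3.14, 3.14].

### API

Orientations are given as [roll, pitch, yaw] about the fixed x, y, z axes, in that order (R = Rz(yaw) Ry(pitch) Rx(roll)).
In Python, from rig import get_obs, grab_frame, hand_in gives the robot as it stands.
- The arm moves only by the tool arm_command, never from a script. Its argument "increments" is a list of rows, each a list of 6 numbers: the shift along the tool's x, y, z in cm, then the turn, a rotation vector about the tool's x, y, z in degrees. In form: [[dx, dy, dz, rx, ry, rz], ...]. A call has 1 to 20 rows; each row shifts and turns the pose as measured when the row begins, along the tool's axes as they then stand; what a row does not reach is not made up. A row lasts 1/10 s, in which the tool goes at most 50 mm and 8.59 degrees, less where a joint would pass 70% of its speed; a pose out of reach is approached as far as the arm can. A call with a gripper value outside its range is refused whole. "grip" is the finger opening in cm, from 0 to 8.54, set as the call begins (left out, the last holds). The fingers move at their own pace and stop on an object; "squeeze" is the grip in N (left out, the last holds). Time passes only in rows, so rows that do not move let the fingers close. It gives the time, the measured TCP pose, the force and the opening at its end, in the units of the state.
- get_obs(): the state, without advancing time (a new reading comes with each control period).
- grab_frame(name): name is "scene" or "top" or "wrist"; returns a dict with "image" (480x640x3 uint8, blue, green, red), "intrinsics" (3x3 intrinsics, pixels), "view" (4x4, takes a point from world to camera coordinates). Camera axes: x right, y down, z forward; pixel columns grow to the right and rows downward; lengths in mm; the calibration is good to about 2 mm. A picture is of the moment at which its call begins. There is no depth.
- hand_in(): hands the job in, once; it reports no verdict.
The state is a dict: "time_s": time; "joints": joint angles; "qd": joint speeds; "joint_torque": joint torques, N m; "ee_pos": TCP position; "orientation": TCP orientation; "wrist_force": force on the tool from outside, world axes, zero at the start; "wrist_torque": the same for the moment, N m; "grip_width": finger opening in mm.
Only numpy, scipy, OpenCV 4.12 (cv2) and the standard library are available. Lean on these libraries where they do the work, as an engineer would, in place of code of your own. Each camera call takes 0.05 s, during which the arm holds its last target.

### The job

The gudgeon pin has to be held for polishing: lay it in the slot between the open jaws of the little blue vice, flat on the bed, lengthwise along the slot and about centred, and let go of it. Then press the vice's red lever down until its latch snaps in and keeps it down by itself, with the pin clamped between the jaws. Leave the other things on the bench where they are.

Things in the scene. Friction and masses are not known exactly. Their poses are not given: they have to be found in the camera images.
- vice: Small blue quick-action vice, fixed. Origin: on the bench under the slot between its jaws; z up, x from the lever across the jaws to the fixed jaw, y along the slot. Base plate x -145..+45 mm, y +-45 mm, 10 mm high. Steel bed, 26 mm wide in y, top at z 28 mm, carries two jaws, 26 mm wide in y, tops at z 42 mm. Beyond the jaws' ends in y is only the base plate: room for fingers.
- vice_slot (a point): Middle of the open slot, on the bed's top (28 mm above the bench), 4 mm to -x of the vice's origin; axes as the vice's. Jaw faces 12 mm to either side in x while open: fixed jaw at +x, sliding jaw at -x; pressing the lever moves the latter to +x. Nothing stands above. A pin lying in the slot is parallel to y, its centre 7.5 mm above this point.
- lever_paddle (a point): Centre of the top face of the red paddle (44 x 28 x 14 mm) at the lever's end. In the vice's frame, y = 0: lever up, x -137 mm, z 109 mm, the face rising to its -x end at 39 degrees; latched, x -164 mm, z 56 mm, nearly level. It moves on an arc about point lever_pivot, 110 mm away.
- lever_pivot (a point): Pivot of the lever, along the vice's y, at x -56, z 34 mm in the vice's frame (on the vice, axes as its own); blue cheeks round it reach y +-22 mm and z 48 mm.
- latch (a point): Top of the grey housing of the spring latch (26 x 18 mm), 62 mm above the bench, beside the lever at x -106, y +31 mm in the vice's frame; a black knob sticks out of it to y +56 mm. It works by itself when the lever goes down.
- vice_lever (a joint): Lever of the vice, rad. 0 = up (start; a spring holds it there); grows as the paddle is pressed down; stop at 0.64. At about 0.54 a spring latch snaps over a pin on the lever and holds it near 0.54 when let go (press on to about 0.6 to be sure); pressed less far it springs back to 0. A push down on the paddle takes about 3 N at first, then 5 to 8 N, more against the stop.
- jaw_face: Sprung rubber face of the sliding jaw (26 mm wide, 13 mm high), which pinches the pin with a few newtons when the lever is latched. Its origin and axes are the vice's while the lever is up; it moves to +x by 20.5 mm per rad of the lever until it meets the pin, then gives way.
- gudgeon_pin: Bright steel gudgeon pin, a plain tube 46 mm long and 15 mm in diameter, about 60 g, lying on the bench. It lies along its own x; origin at its middle on its lower side as it starts (so 7.5 mm from its axis; it may roll, and this point with it).
- pin_mid (a point): Centre of the gudgeon pin, on its axis; x along the pin.
- piston: Bystander: bare aluminium piston, 55 mm across, 54 mm high, standing; origin under its middle.
- rubber_ring: Bystander: black rubber ring, 34 mm across, 14 mm high, lying; origin under its middle.
- bolt_tin: Bystander: shallow round tin of bolts, 72 x 77 x 37 mm; origin under its middle.
- drink_can: Bystander: black drink can, 66 mm across, 115 mm high, upright; origin under its middle.
- spray_can: Bystander: bare metal spray can with a red cap, 68 mm across, 146 mm high, upright; origin under its middle.

How it is judged:
By the outcome, as a careful person would: the job done as asked, in the order asked, and still so for the second after the job is handed in, with the robot touching nothing.
It also fails if it takes over 58 s, if anything falls off the work surface, if the arm or the gripper's body presses on something with over 40 N, if the wrist force passes 120 N, or if a joint passes its speed limit or range.

## Working session

There is one attempt and no reset: what is moved stays moved. The work goes in short steps, Python scripts to look and compute and a tool call to move; the robot and the scene stay as the last step left them, time stands still between calls to the robot, and variables do not carry over. Pictures are saved under pics/ and viewed, and the job is handed in when it is done.

Besides the shell and the picture viewer there is one more tool, called after "Emit:" as name(argument=value, ...), one argument or row to a line, values as JSON. arm_command: Moves the arm, as the interface text tells. Its arguments: {"type":"object","properties":{"increments":{"type":"array"},"grip":{"type":"number"},"squeeze":{"type":"number"}},"required":["increments"]}

```bash
ls; mkdir -p pics; python3 - <<'E'
from rig import get_obs, grab_frame
import cv2
o=get_obs()
print(o['time_s'],o['ee_pos'],o['orientation'],o['grip_width'])
for n in ['scene','top']:
    f=grab_frame(n); cv2.imwrite(f'pics/{n}0.png',f['image']); print(n,f['intrinsics'],f['view'])
E
```

```text
pics
0.0 [ 186.630016   -463.47961257  230.79791992] [-1.55520039  1.56962119  1.96919373] 85.60389716279333
scene [[584.10293678   0.         317.2364481 ]
 [  0.         584.10293678 251.93809859]
 [  0.           0.           1.        ]] [[-5.38486191e-01 -8.42286140e-01  2.42214947e-02  3.54269549e+02]
 [-4.90189499e-01  2.89746031e-01 -8.22047135e-01  3.87832790e+02]
 [ 6.85380826e-01 -4.54534153e-01 -5.68904058e-01  1.38347935e+03]
 [ 0.00000000e+00  0.00000000e+00  0.00000000e+00  1.00000000e+00]]
top [[435.72803497   0.         322.92519825]
 [  0.         435.72803497 239.09630164]
 [  0.           0.           1.        ]] [[-2.04471998e-02 -9.99780070e-01  4.66094051e-03  2.99339921e+01]
 [-9.76145327e-01  1.89554966e-02 -2.16289136e-01  6.35712374e+02]
 [ 2.16153217e-01 -8.97226247e-03 -9.76318230e-01  9.82024773e+02]
 [ 0.00000000e+00  0.00000000e+00  0.00000000e+00  1.00000000e+00]]
```

View pics/scene0.png

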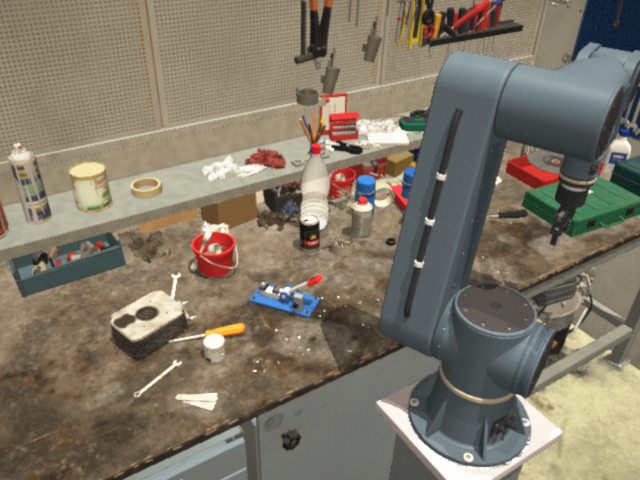

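View pics/top0.png

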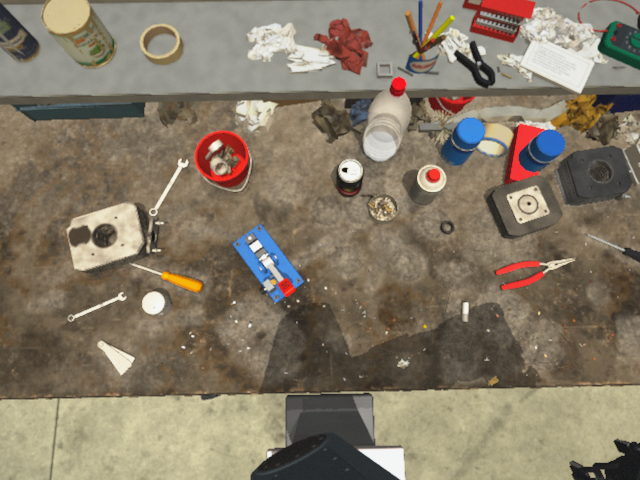

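```bash
python3 - <<'E'
import cv2,numpy as np
t=cv2.imread('pics/top0.png');s=cv2.imread('pics/scene0.png')
a=cv2.resize(t[210:310,215:325],None,fx=5.4,fy=5.4,interpolation=cv2.INTER_CUBIC)
b=cv2.resize(t[290:330,440:490],None,fx=8,fy=8,interpolation=cv2.INTER_CUBIC)
c=cv2.resize(s[260:330,235:335],None,fx=7,fy=7,interpolation=cv2.INTER_CUBIC)
cv2.imwrite('pics/za.png',a);cv2.imwrite('pics/zb.png',b);cv2.imwrite('pics/zc.png',c)
E
```

```text
(no output)
```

View pics/za.png

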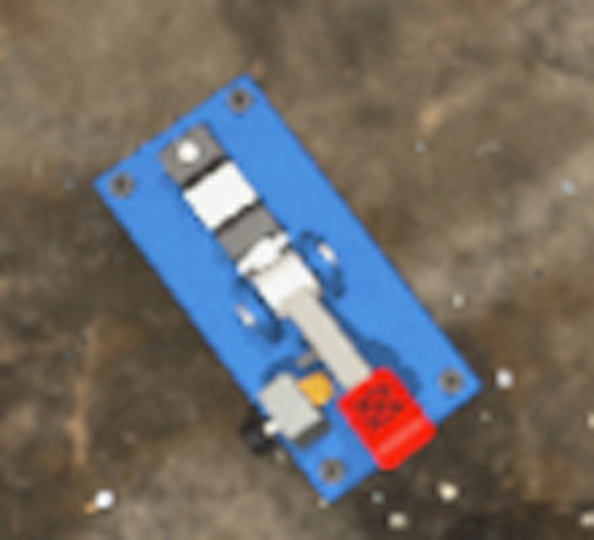

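View pics/zb.png

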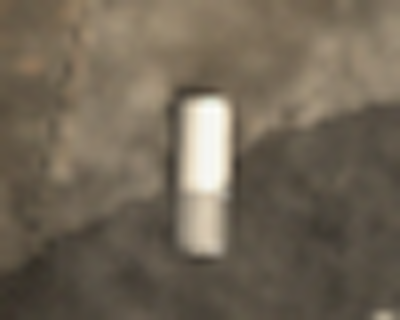

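View pics/zc.png

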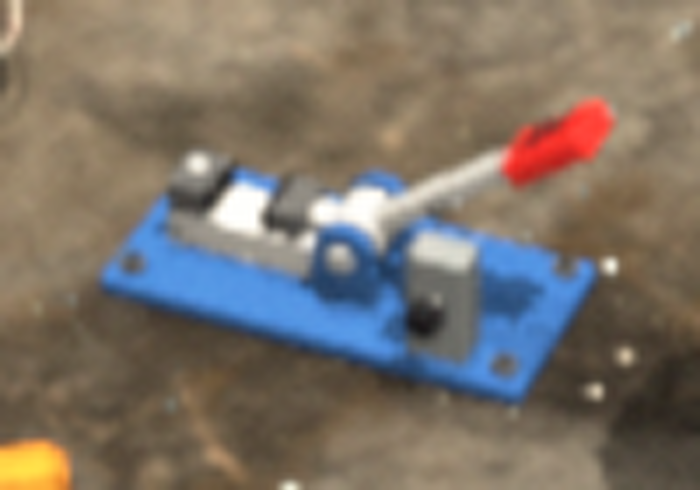

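```bash
cat > h.py <<'E'
import numpy as np
from scipy.optimize import least_squares
from scipy.spatial.transform import Rotation as R
CAM={'scene':(np.array([[584.10293678,0,317.2364481],[0,584.10293678,251.93809859],[0,0,1]]),np.array([[-5.38486191e-01,-8.42286140e-01,2.42214947e-02,3.54269549e+02],[-4.90189499e-01,2.89746031e-01,-8.22047135e-01,3.87832790e+02],[6.85380826e-01,-4.54534153e-01,-5.68904058e-01,1.38347935e+03],[0,0,0,1]])),
'top':(np.array([[435.72803497,0,322.92519825],[0,435.72803497,239.09630164],[0,0,1]]),np.array([[-2.04471998e-02,-9.99780070e-01,4.66094051e-03,2.99339921e+01],[-9.76145327e-01,1.89554966e-02,-2.16289136e-01,6.35712374e+02],[2.16153217e-01,-8.97226247e-03,-9.76318230e-01,9.82024773e+02],[0,0,0,1]]))}
def proj(K,V,p):
    q=V[:3,:3]@np.asarray(p,float)+V[:3,3]; q=K@q; return q[:2]/q[2]
def back(K,V,uv,z):
    d=V[:3,:3].T@np.linalg.inv(K)@np.array([uv[0],uv[1],1.]); c=-V[:3,:3].T@V[:3,3]
    return c+d*(z-c[2])/d[2]
E
python3 - <<'E'
from h import *
C=[(45,-45,10),(45,45,10),(-145,-45,10),(-145,45,10)]
z=lambda u,v,x0,y0,s:((u+.5)/s-.5+x0,(v+.5)/s-.5+y0)
T=[z(*p,215,210,5.4) for p in [(245,75),(95,183),(482,384),(330,500)]]
S=[z(*p,235,260,7) for p in [(100,277),(597,263),(520,397)]]
def w(q,p): c,s=np.cos(q[2]),np.sin(q[2]); return (q[0]+c*p[0]-s*p[1],q[1]+s*p[0]+c*p[1],p[2])
def f(q,cams='ts'):
    r=[]
    if 't' in cams: r+=[proj(*CAM['top'],w(q,c))-t for c,t in zip(C,T)]
    if 's' in cams: r+=[proj(*CAM['scene'],w(q,c))-t for c,t in zip([C[1],C[2],C[3]],S)]
    return np.concatenate(r)
for cams in ['t','s','ts']:
    q=least_squares(f,[430,100,0.6],args=(cams,)).x; print(cams,q.round(3),f(q,cams).round(1))
for p in [(181,92),(233,92),(181,256),(230,256),(206,94),(204,254)]:
    print(back(*CAM['top'],z(*p,440,290,8),7.5).round(1))
E
```

```text
t [633.245 186.956   0.637] [ 0.1 -1.  -0.8 -0.1  0.8  0.1 -0.1  0.8]
s [6.30802e+02 1.86627e+02 6.29000e-01] [-0.4  0.1  0.4  0.2 -0.  -0.3]
ts [632.652 186.732   0.635] [ 0.2 -0.7 -0.7  0.1  0.8  0.4 -0.1  1.1 -0.7 -0.2  0.1 -0.3 -0.2 -0.8]
[ 485.5 -326.     7.5]
[ 485.2 -342.2    7.5]
[ 435.5 -321.5    7.5]
[ 435.2 -336.6    7.5]
[ 484.8 -333.7    7.5]
[ 436.  -328.7    7.5]
```

```bash
cat >> h.py <<'E'
def delta(o,pos,yawy,down=True,Rt=None):
    """tool-frame delta (cm, deg rotvec) to TCP pos, tool pointing down, tool y at yaw yawy (mod pi choice nearest)"""
    R0=R.from_euler('xyz',o['orientation']).as_matrix()
    best=None
    for k in (0,np.pi):
        if Rt is None:
            y=np.array([np.cos(yawy+k),np.sin(yawy+k),0]);x=np.array([0,0,-1.]);RT=np.c_[x,y,np.cross(x,y)]
        else: RT=Rt
        rv=np.degrees(R.from_matrix(R0.T@RT).as_rotvec())
        if best is None or np.linalg.norm(rv)<np.linalg.norm(best): best=rv
    d=R0.T@(np.asarray(pos)-np.asarray(o['ee_pos']))/10
    return d.round(2),best.round(1)
def st(o):
    R0=R.from_euler('xyz',o['orientation']).as_matrix()
    print('t',round(o['time_s'],2),'pos',np.round(o['ee_pos'],1),'xax',R0[:,0].round(3),'yaw_y',round(float(np.arctan2(R0[1,1],R0[0,1])),3),'F',np.round(o['wrist_force'],1),'g',round(o['grip_width'],1),'q',np.round(o['joints'],2))
E
python3 - <<'E'
from h import *
from rig import get_obs
o=get_obs(); st(o)
print(delta(o,(460,-331,150),-0.10))
E
```

```text
t 0.1 pos [ 186.6 -463.5  230.9] xax [-0.     0.001 -1.   ] yaw_y -1.188 F [-0.6  0.   0.1] g 85.0 q [-1.19  0.21 -0.03  1.32 -0.    1.57]
(array([  8.09,  -2.08, -30.31]), array([-62.3,  -0. ,   0.1]))
```

Emit:
arm_command(
  increments=[
    [0.5, -0.25, -3.5, 0, 0, 0],
    [0.5, -0.25, -3.5, 0, 0, 0],
    [0.5, -0.25, -3.5, 0, 0, 0],
    [0.5, -0.25, -3.5, 0, 0, 0],
    [0.5, -0.25, -3.5, 0, 0, 0],
    [0.5, -0.25, -3.5, 0, 0, 0],
    [0.5, -0.25, -3.5, 0, 0, 0],
    [0.5, -0.25, -3.5, 0, 0, 0],
    [0, 0, 0, -8, 0, 0],
    [0, 0, 0, -8, 0, 0],
    [0, 0, 0, -8, 0, 0],
    [0, 0, 0, -8, 0, 0],
    [0, 0, 0, -8, 0, 0],
    [0, 0, 0, -8, 0, 0],
    [0, 0, 0, -8, 0, 0],
    [0, 0, 0, -6, 0, 0],
    [0, 0, 0, 0, 0, 0],
  ],
)

```text
time_s: 1.8
ee_pos: [447.0, -332.3, 182.6]
orientation: [-2.206, 1.558, 2.441]
wrist_force: [-0.2, 0.7, 0.0]
grip_width: 85.2
```

```bash
python3 - <<'E'
from h import *
from rig import get_obs,grab_frame
import cv2
f=grab_frame('wrist');cv2.imwrite('pics/w1.png',f['image']); np.savez('w1.npz',K=f['intrinsics'],V=f['view'])
o=get_obs(); st(o)
print(proj(f['intrinsics'],f['view'],(460,-331,7.5)))
print(delta(o,(460,-331,150),-0.10))
E
```

```text
t 1.85 pos [ 447.  -332.3  182.5] xax [-0.01   0.008 -1.   ] yaw_y -0.068 F [ 0.5 -0.1  0.2] g 85.5 q [-0.64  0.36  0.03  1.26  0.    1.  ]
[337.44067459 212.48438621]
(array([ 3.24,  1.33, -0.2 ]), array([ 1.8, -0.4,  0.6]))
```

View pics/w1.png

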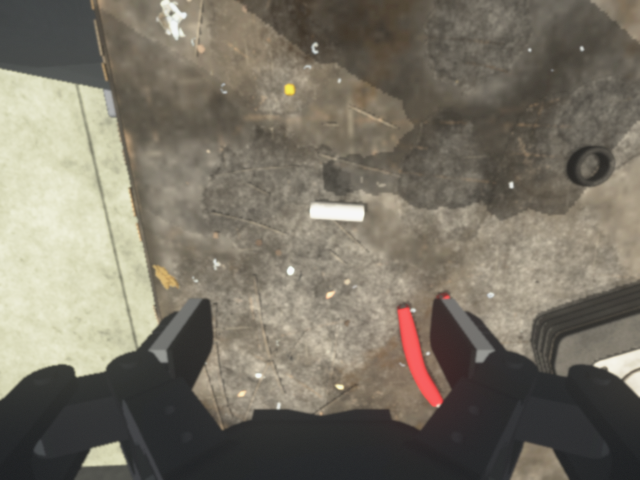

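```bash
python3 - <<'E'
from h import *
import cv2
f=np.load('w1.npz');g=cv2.imread('pics/w1.png')
m=(g.min(2)>185).astype(np.uint8); m[:195]=0;m[230:]=0;m[:,:300]=0;m[:,375:]=0
r=cv2.minAreaRect(cv2.findNonZero(m)); print(r)
b=cv2.boxPoints(r); P=np.array([back(f['K'],f['V'],p,7.5) for p in b]);print(P.round(1),P.mean(0))
for i in range(4):
  d=P[(i+1)%4]-P[i]; print(np.linalg.norm(d),np.arctan2(d[1],d[0]))
E
```

```text
((336.5086364746094, 211.85345458984375), (53.49576187133789, 15.150282859802246), 3.3664605617523193)
[[ 434.9 -334.3    7.5]
 [ 436.7 -320.8    7.5]
 [ 483.3 -326.5    7.5]
 [ 482.  -340.1    7.5]] [ 459.21397501 -330.42115975    7.5       ]
13.614137730966274 1.4395873249502704
46.940307846034685 -0.12256438337528665
13.630103200730511 -1.662438443254541
47.47940297557025 3.018818532671864
```

```bash
python3 - <<'E'
from h import *
from rig import get_obs
o=get_obs(); print(delta(o,(459.2,-330.6,60),-0.12))
E
```

```text
(array([12.24,  1.34, -0.16]), array([ 2.9, -0.4,  0.6]))
```

Emit:
arm_command(
  increments=[
    [0, 0, 0, 2.9, -0.4, 0.6],
    [0, 0, 0, 0, 0, 0],
    [2.5, 0.3, 0, 0, 0, 0],
    [2.5, 0.3, 0, 0, 0, 0],
    [2.5, 0.3, 0, 0, 0, 0],
    [2.5, 0.3, 0, 0, 0, 0],
    [0.5, 0, 0, 0, 0, 0],
    [0, 0, 0, 0, 0, 0],
  ],
  grip=6.4,
)

```text
time_s: 2.65
ee_pos: [459.4, -334.1, 74.8]
orientation: [-2.48, 1.57, 2.099]
wrist_force: [0.9, -0.3, 0.9]
grip_width: 64.0
```

```bash
python3 - <<'E'
from h import *
from rig import get_obs,grab_frame
import cv2
f=grab_frame('wrist');cv2.imwrite('pics/w2.png',f['image']); np.savez('w2.npz',K=f['intrinsics'],V=f['view'])
o=get_obs(); st(o)
print(proj(f['intrinsics'],f['view'],(459.2,-330.6,7.5)))
print(delta(o,(459.2,-330.6,-2),-0.12))
E
```

```text
t 2.7 pos [ 459.5 -334.2   75.2] xax [ 0.  0. -1.] yaw_y -0.134 F [ 0.4  0.  -1.6] g 63.7 q [-0.63  0.43 -0.14  1.    0.    1.08]
[319.39983144 246.90333655]
(array([ 7.72, -0.08, -0.35]), array([-0.8, -0. , -0. ]))
```

View pics/w2.png

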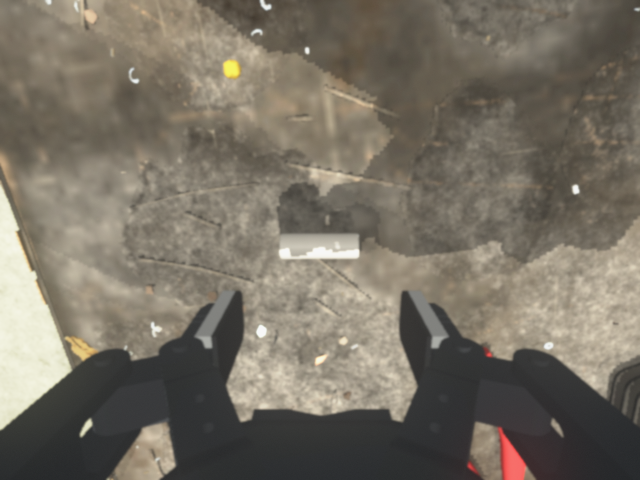

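Emit:
arm_command(
  increments=[
    [0, -0.05, -0.35, 0, 0, 0],
    [1.8, 0, 0, 0, 0, 0],
    [1.8, 0, 0, 0, 0, 0],
    [1.8, 0, 0, 0, 0, 0],
    [1.0, 0, 0, 0, 0, 0],
    [0.5, 0, 0, 0, 0, 0],
    [0, 0, 0, 0, 0, 0],
  ],
)

```text
time_s: 3.4
ee_pos: [463.8, -332.9, 12.6]
orientation: [1.115, 1.559, -0.591]
wrist_force: [-0.8, -0.1, -0.0]
grip_width: 63.9
```

```bash
python3 - <<'E'
from h import *
from rig import get_obs
o=get_obs(); st(o)
print(delta(o,(459.2,-330.6,-2),-0.13))
E
```

```text
t 3.4 pos [ 463.8 -332.9   12.6] xax [ 0.01  -0.007 -1.   ] yaw_y -0.135 F [-0.8 -0.1 -0. ] g 63.9 q [-0.62  0.48 -0.23  0.85  0.    1.08]
(array([ 1.46, -0.5 , -0.17]), array([-0.3,  0.3, -0.6]))
```

Emit:
arm_command(
  increments=[
    [0, -0.5, -0.2, 0, 0.3, -0.6],
    [0.5, -0.05, 0, 0, 0, 0],
    [0.4, 0, 0, 0, 0, 0],
    [0.3, 0, 0, 0, 0, 0],
    [0, 0, 0, 0, 0, 0],
  ],
)

```text
time_s: 3.9
ee_pos: [459.3, -330.7, 1.9]
orientation: [1.108, 1.569, -0.598]
wrist_force: [-0.4, 0.5, -0.3]
grip_width: 63.6
```

```bash
python3 - <<'E'
from h import *
from rig import get_obs,grab_frame
import cv2
f=grab_frame('wrist');cv2.imwrite('pics/w3.png',f['image']); np.savez('w3.npz',K=f['intrinsics'],V=f['view'])
o=get_obs(); st(o)
print(delta(o,(459.2,-330.6,-2),-0.13))
E
```

```text
t 3.95 pos [ 459.3 -330.8    2.1] xax [ 0.002 -0.001 -1.   ] yaw_y -0.135 F [-0.2 -0.6  0.3] g 64.0 q [-0.62  0.49 -0.24  0.83  0.    1.08]
(array([ 0.41, -0.02, -0.02]), array([-0.3,  0.1, -0.1]))
```

View pics/w3.png

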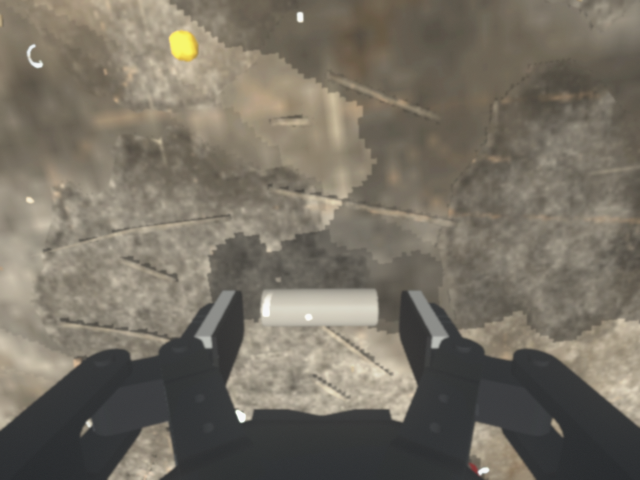

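Emit:
arm_command(
  increments=[
    [0.4, 0, 0, 0, 0, 0],
    [0, 0, 0, 0, 0, 0],
    [0, 0, 0, 0, 0, 0],
  ],
)

```text
time_s: 4.25
ee_pos: [459.5, -330.9, -2.1]
orientation: [1.118, 1.568, -0.588]
wrist_force: [-0.5, 0.6, 0.7]
grip_width: 64.1
```

Emit:
arm_command(
  increments=[
    [0, 0, 0, 0, 0, 0],
    [0, 0, 0, 0, 0, 0],
    [0, 0, 0, 0, 0, 0],
    [0, 0, 0, 0, 0, 0],
    [0, 0, 0, 0, 0, 0],
    [0, 0, 0, 0, 0, 0],
  ],
  grip=3.5,
  squeeze=35,
)

```text
time_s: 4.85
ee_pos: [459.5, -330.9, -1.8]
orientation: [1.095, 1.568, -0.61]
wrist_force: [-0.1, -0.2, -0.5]
grip_width: 44.9
```

```bash
python3 - <<'E'
from h import *
from rig import get_obs,grab_frame
import cv2
f=grab_frame('wrist');cv2.imwrite('pics/w4.png',f['image'])
o=get_obs(); st(o)
E
```

```text
t 4.9 pos [ 459.5 -330.9   -1.8] xax [ 0.002 -0.001 -1.   ] yaw_y -0.135 F [ 0.7  0.2 -0.7] g 44.9 q [-0.62  0.5  -0.25  0.82  0.    1.08]
```

View pics/w4.png

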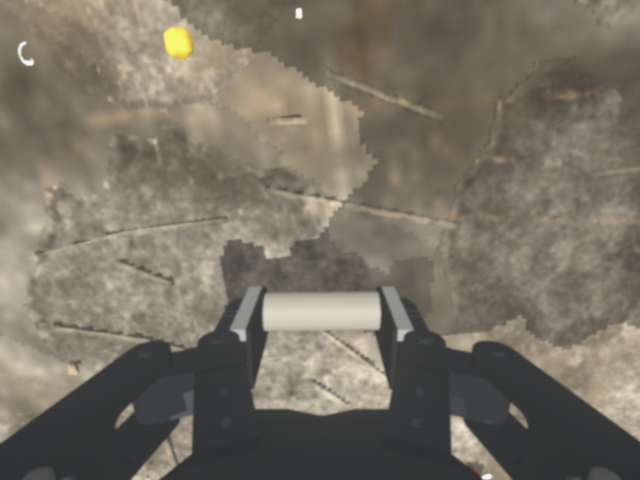

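Emit:
arm_command(
  increments=[
    [-2, 0, 0, 0, 0, 0],
    [-3.5, 0, 0, 0, 0, 0],
    [-3.5, 0, 0, 0, 0, 0],
    [-3.5, 0, 0, 0, 0, 0],
    [-3.5, 0, 0, 0, 0, 0],
    [-3.5, 0, 0, 0, 0, 0],
    [-2, 0, 0, 0, 0, 0],
    [0, 0, 0, 0, 0, 0],
  ],
)

```text
time_s: 5.7
ee_pos: [457.7, -329.6, 220.6]
orientation: [-2.265, 1.57, 2.313]
wrist_force: [0.7, -0.1, -0.8]
grip_width: 44.7
```

```bash
python3 - <<'E'
from h import *
from rig import get_obs
o=get_obs(); st(o)
for p in [(430,180),(350,175)]: print(back(*CAM['top'],p,130).round())
print(delta(o,(629.4,184.6,190),-0.935))
E
```

```text
t 5.7 pos [ 457.7 -329.6  220.6] xax [-0.  0. -1.] yaw_y -0.135 F [ 0.7 -0.1 -0.8] g 44.7 q [-0.62  0.35  0.12  1.34  0.    1.08]
[ 760. -236.  130.]
[776. -49. 130.]
(array([  3.07,  10.09, -53.26]), array([45.8, -0. ,  0. ]))
```

Emit:
arm_command(
  increments=[
    [0, 0.7, -2, 0, 0, 0],
    [0, 0.75, -4, 0, 0, 0],
    [0, 0.75, -4, 0, 0, 0],
    [0, 0.75, -4, 0, 0, 0],
    [0, 0.75, -4, 0, 0, 0],
    [0, 0.75, -4, 0, 0, 0],
    [0, 0.75, -4, 0, 0, 0],
    [0, 0.75, -4, 0, 0, 0],
    [0, 0.75, -4, 0, 0, 0],
    [0, 0.75, -4, 0, 0, 0],
    [0, 0.75, -4, 0, 0, 0],
    [0, 0.75, -4, 0, 0, 0],
    [0, 0.75, -4, 0, 0, 0],
    [0, 0.4, -2, 0, 0, 0],
  ],
)

```text
time_s: 7.1
ee_pos: [629.6, 189.4, 204.2]
orientation: [-1.404, 1.556, -3.116]
wrist_force: [0.1, -0.3, -0.6]
grip_width: 44.8
```

Emit:
arm_command(
  increments=[
    [0, 0, 0, 7.6, 0, 0],
    [0, 0, 0, 7.6, 0, 0],
    [0, 0, 0, 7.6, 0, 0],
    [0, 0, 0, 7.6, 0, 0],
    [0, 0, 0, 7.6, 0, 0],
    [0, 0, 0, 7.6, 0, 0],
    [0, 0, 0, 0, 0, 0],
  ],
)

```text
time_s: 7.8
ee_pos: [627.5, 193.6, 192.7]
orientation: [-0.471, 1.544, -3.004]
wrist_force: [-0.6, -0.6, 0.1]
grip_width: 45.0
```

```bash
python3 - <<'E'
from h import *
from rig import get_obs,grab_frame
import cv2
f=grab_frame('wrist');cv2.imwrite('pics/w5.png',f['image']); np.savez('w5.npz',K=f['intrinsics'],V=f['view'])
o=get_obs(); st(o)
print(delta(o,(629.4,184.6,130),-0.935))
E
```

```text
t 7.85 pos [627.5 193.6 192.6] xax [-0.027 -0.004 -1.   ] yaw_y -0.958 F [-0.5 -0.7 -0.8] g 45.1 q [0.3  0.59 0.42 1.43 0.   2.83]
(array([6.25, 0.92, 0.21]), array([-1.3,  1.4,  0.7]))
```

View pics/w5.png

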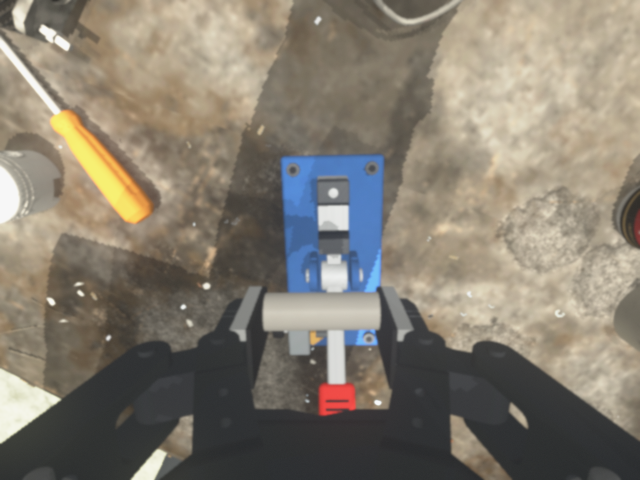

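```bash
python3 - <<'E'
import cv2
t=cv2.imread('pics/w5.png')
cv2.imwrite('pics/w5z.png',cv2.resize(t[145:295,265:405],None,fx=4,fy=4,interpolation=cv2.INTER_CUBIC))
E
```

```text
(no output)
```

View pics/w5z.png

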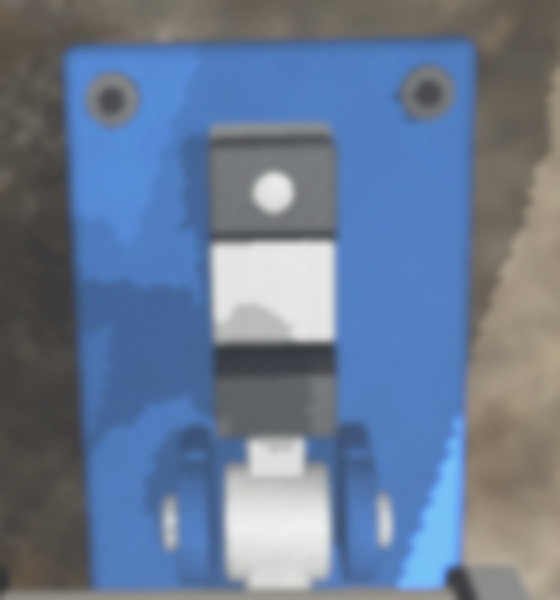

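```bash
python3 - <<'E'
from h import *
f=np.load('w5.npz');K,V=f['K'],f['V']
print('cam',(-V[:3,:3].T@V[:3,3]).round(1))
z=lambda u,v:((u+.5)/4-.5+265,(v+.5)/4-.5+145)
obs=[((45,45,10),(65,45)),((45,-45,10),(476,40)),((8,13,28),(210,240)),((8,-13,28),(335,239)),((-16,13,28),(215,344)),((-16,-13,28),(336,343)),((-16,13,42),(214,375)),((-16,-13,42),(335,374))]
def w(q,p): c,s=np.cos(q[2]),np.sin(q[2]); return (q[0]+c*p[0]-s*p[1],q[1]+s*p[0]+c*p[1],p[2])
F=lambda q:np.concatenate([proj(K,V,w(q,a))-z(*b) for a,b in obs])
q=least_squares(F,[632,187,.635]).x;print(q.round(3),F(q).round(1)); print('slot',np.round(w(q,(-4,0,28)),1))
E
```

```text
cam [690.3 234.5 334.7]
[6.31516e+02 1.86086e+02 6.24000e-01] [-0.6  2.4  0.8  2.1  0.4 -0.4 -0.1 -0.6 -0.3  0.7 -0.6  0.5 -0.4 -2.3
  0.7 -2.4]
slot [628.3 183.7  28. ]
```

Emit:
arm_command(
  increments=[
    [0, 0, 0, -1.0, 1.4, 0.7],
    [0, 0.9, 0.2, 0, 0, 0],
    [3, 0, 0, 0, 0, 0],
    [3, 0, 0, 0, 0, 0],
    [3, 0, 0, 0, 0, 0],
    [1, 0, 0, 0, 0, 0],
    [0, 0, 0, 0, 0, 0],
  ],
)

```text
time_s: 8.55
ee_pos: [632.1, 181.8, 88.1]
orientation: [-0.458, 1.568, -2.949]
wrist_force: [-0.2, 0.4, -0.6]
grip_width: 44.5
```

```bash
python3 - <<'E'
from h import *
from rig import get_obs
o=get_obs(); st(o)
print(delta(o,(628.5,184,75),-0.941))
E
```

```text
t 8.55 pos [632.1 181.8  88.1] xax [-0.002 -0.    -1.   ] yaw_y -0.92 F [-0.2  0.4 -0.6] g 44.5 q [0.28 0.6  0.17 1.15 0.   2.77]
(array([ 1.31, -0.39,  0.15]), array([1.2, 0.1, 0.1]))
```

Emit:
arm_command(
  increments=[
    [0, 0, 0, 1.2, 0.1, 0.1],
    [1.3, -0.4, 0.15, 0, 0, 0],
    [0, 0, 0, 0, 0, 0],
  ],
)

```text
time_s: 8.85
ee_pos: [630.5, 184.1, 78.5]
orientation: [2.527, 1.567, 0.014]
wrist_force: [0.6, -0.3, -1.9]
grip_width: 45.1
```

```bash
python3 - <<'E'
from h import *
from rig import get_obs,grab_frame
import cv2
f=grab_frame('wrist');cv2.imwrite('pics/w6.png',f['image']); np.savez('w6.npz',K=f['intrinsics'],V=f['view'])
o=get_obs(); st(o)
print(delta(o,(628.5,184,50),-0.941))
E
```

```text
t 8.9 pos [631.5 184.1  79.9] xax [ 0.006  0.001 -1.   ] yaw_y -0.943 F [-0.1  0.1  0.6] g 45.0 q [ 0.28  0.59  0.15  1.12 -0.    2.8 ]
(array([ 2.99, -0.17,  0.27]), array([-0.1, -0.3, -0.2]))
```

View pics/w6.png

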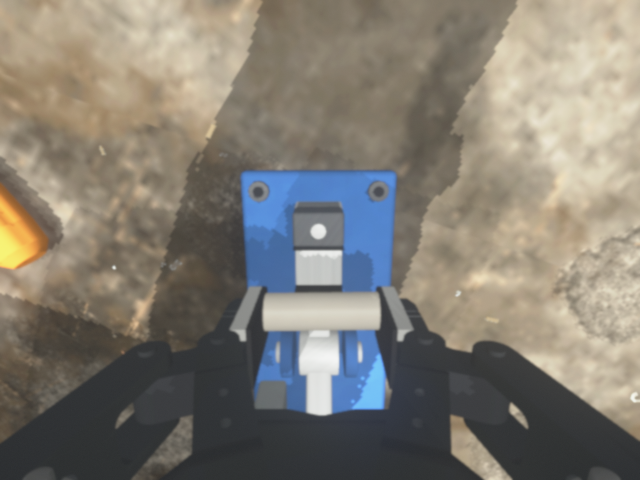

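```bash
python3 - <<'E'
from h import *
import cv2
f=np.load('w6.npz');K,V=f['K'],f['V']
def w(q,p): c,s=np.cos(q[2]),np.sin(q[2]); return (q[0]+c*p[0]-s*p[1],q[1]+s*p[0]+c*p[1],p[2])
q=(631.7,186.4,.63)
im=cv2.imread('pics/w6.png')
S=5;x0,y0=230,160
im=cv2.resize(im[160:300,230:390],None,fx=S,fy=S,interpolation=cv2.INTER_CUBIC)[:600]
for p in [(45,45,10),(45,-45,10),(8,13,42),(8,-13,42),(8,13,28),(8,-13,28),(30,13,42),(30,-13,42)]:
    u=proj(K,V,w(q,p)); cv2.circle(im,(int((u[0]+.5-x0)*S),int((u[1]+.5-y0)*S)),4,(0,255,255),1)
cv2.imwrite('pics/w6z.png',im)
E
```

```text
(no output)
```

View pics/w6z.png

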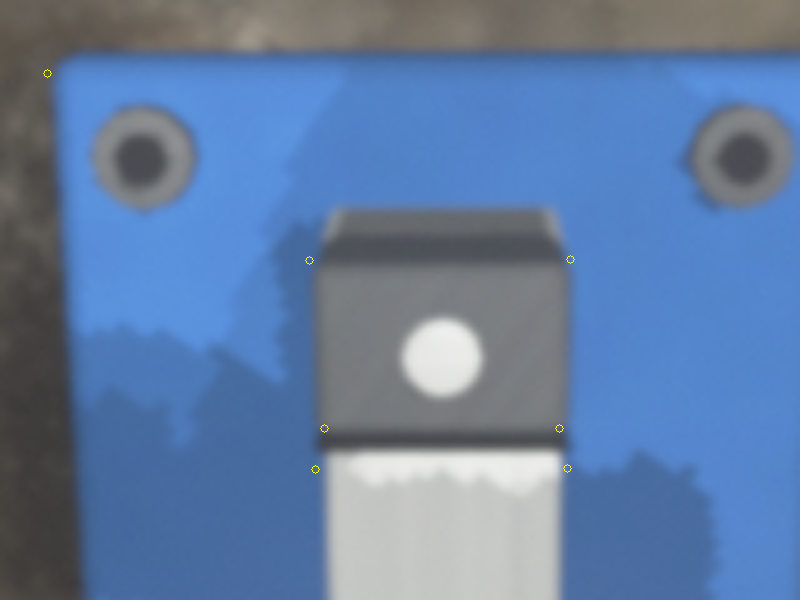

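```bash
python3 - <<'E'
from h import *
import cv2
f=np.load('w6.npz');K,V=f['K'],f['V']
T=np.array([631.3,184.1,79.7]); n=np.array([np.cos(-.943),np.sin(-.943),0]);m=np.array([-n[1],n[0],0]); up=np.array([0,0,1])
# silhouette of pin cylinder
c=T+9.3*up; cam=-V[:3,:3].T@V[:3,3]; print('cam',cam.round(1),'rel in vice frame',((cam-T)@m).round(1),((cam-T)@n).round(1))
for e in(-23,23):
  P=np.array([proj(K,V,c+e*n+7.5*(np.cos(a)*m+np.sin(a)*up)) for a in np.linspace(0,6.28,72)]); print(e,P.min(0).round(1),P.max(0).round(1))
im=cv2.imread('pics/w6.png')
print(im[280:345:2,322].mean(1).round())
def w(q,p): c,s=np.cos(q[2]),np.sin(q[2]); return (q[0]+c*p[0]-s*p[1],q[1]+s*p[0]+c*p[1],p[2])
z=lambda u,v:((u+.5)/5-.5+230,(v+.5)/5-.5+160)
obs=[((45,45,10),(60,55)),((8,13,42),(318,452)),((8,-13,42),(568,452)),((30,13,42),(318,262)),((30,-13,42),(568,262))]
F=lambda q:np.concatenate([proj(K,V,w(q,a))-z(*b) for a,b in obs])
r=least_squares(F,[632,187,.635]);print(r.x.round(3),F(r.x).round(1))
E
```

```text
cam [688.2 225.6 222.5] rel in vice frame 70.4 -0.2
-23 [260.6 294.7] [266.4 333. ]
23 [375.7 294.7] [381.5 332.9]
[198. 198. 167.  75.  65.  68. 112. 153. 166. 175. 182. 188. 192. 196.
 202. 208. 212. 209. 207. 204. 200. 198. 194. 188. 180. 201. 227. 229.
 216. 194. 200. 207. 215.]
[6.32289e+02 1.86867e+02 6.07000e-01] [-1.   0.5 -0.4  1.4  0.   2.4 -0.5 -2.5  1.7 -1.4]
```

Emit:
arm_command(
  increments=[
    [0, -0.1, 0.2, 0, -0.3, -0.2],
    [1.0, 0, 0.1, 0, 0, 0],
    [1.0, 0, 0.1, 0, 0, 0],
    [0.5, 0, 0.1, 0, 0, 0],
    [0, 0, 0, 0, 0, 0],
  ],
)

```text
time_s: 9.4
ee_pos: [628.4, 182.0, 56.1]
orientation: [2.927, 1.568, 0.413]
wrist_force: [0.1, -0.3, 0.0]
grip_width: 44.8
```

```bash
python3 - <<'E'
from h import *
from rig import get_obs
o=get_obs(); st(o)
print(delta(o,(629.2,184.3,27),-0.941))
E
```

```text
t 9.4 pos [628.4 182.   56.1] xax [ 0.003  0.001 -1.   ] yaw_y -0.943 F [ 0.1 -0.3  0. ] g 44.8 q [0.28 0.61 0.1  1.06 0.   2.8 ]
(array([ 2.91, -0.14, -0.19]), array([-0.1, -0.2, -0. ]))
```

Emit:
arm_command(
  increments=[
    [0, -0.15, -0.2, 0, -0.2, 0],
    [0.7, 0, 0, 0, 0, 0],
    [0, 0, 0, 0, 0, 0],
  ],
)

```text
time_s: 9.7
ee_pos: [629.1, 184.6, 48.4]
orientation: [0.504, 1.57, -2.01]
wrist_force: [-0.2, 0.5, -1.3]
grip_width: 44.6
```

```bash
python3 - <<'E'
from h import *
from rig import get_obs,grab_frame
import cv2
f=grab_frame('wrist');cv2.imwrite('pics/w7.png',f['image'])
cv2.imwrite('pics/s7.png',cv2.resize(grab_frame('scene')['image'][240:340,220:350],None,fx=6,fy=6,interpolation=cv2.INTER_CUBIC))
o=get_obs(); st(o)
print(delta(o,(629.2,184.3,27),-0.941))
E
```

```text
t 9.8 pos [629.5 184.7  49.4] xax [ 0.001 -0.001 -1.   ] yaw_y -0.943 F [ 0.2 -0.1 -0.3] g 44.8 q [ 0.29  0.62  0.1   1.06 -0.    2.8 ]
(array([2.24, 0.01, 0.05]), array([-0.1, -0. , -0.1]))
```

View pics/w7.png

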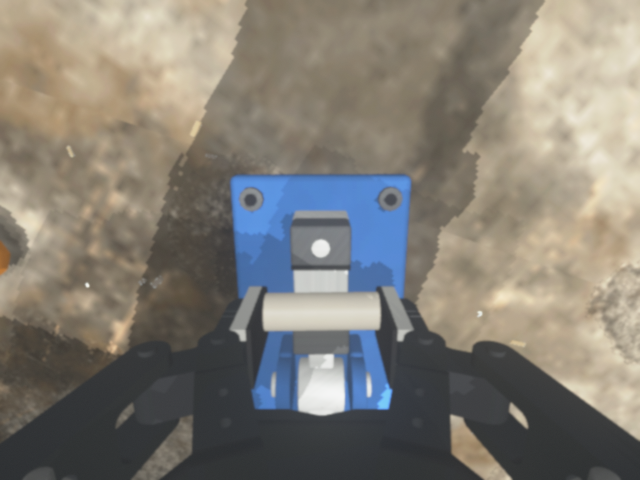

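View pics/s7.png

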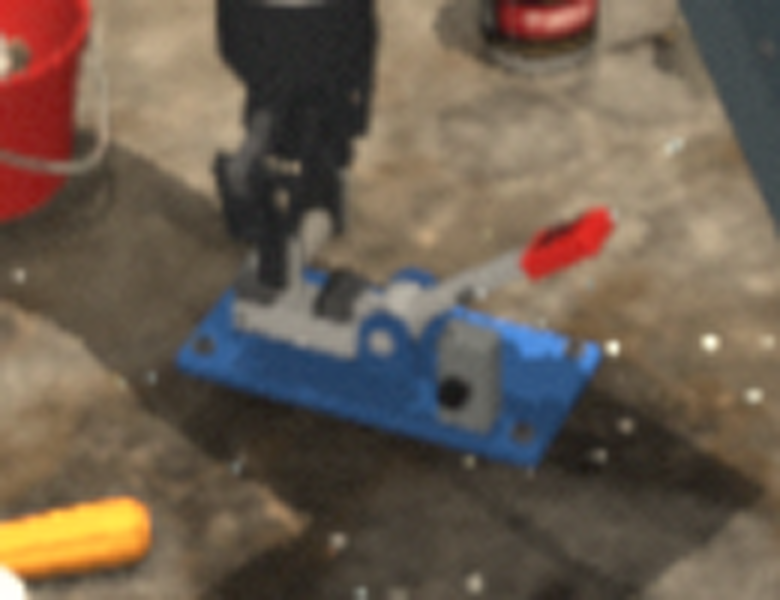

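Emit:
arm_command(
  increments=[
    [0.5, 0, 0.05, 0, 0, 0],
    [0.4, 0, 0.05, 0, 0, 0],
    [0.4, 0, 0, 0, 0, 0],
    [0, 0, 0, 0, 0, 0],
  ],
)

```text
time_s: 10.2
ee_pos: [628.8, 184.1, 35.5]
orientation: [2.101, 1.569, -0.413]
wrist_force: [0.7, -0.3, -1.5]
grip_width: 44.6
```

```bash
python3 - <<'E'
from h import *
from rig import get_obs
o=get_obs(); st(o)
print(delta(o,(629.2,184.3,27),-0.941))
E
```

```text
t 10.2 pos [628.8 184.1  35.5] xax [ 0.001 -0.001 -1.   ] yaw_y -0.943 F [ 0.7 -0.3 -1.5] g 44.6 q [ 0.29  0.62  0.08  1.03 -0.    2.8 ]
(array([ 0.85, -0.  , -0.04]), array([-0.1, -0. , -0.1]))
```

Emit:
arm_command(
  increments=[
    [0.3, 0, -0.05, 0, 0, 0],
    [0.3, 0, 0, 0, 0, 0],
    [0.1, 0, 0, 0, 0, 0],
    [0, 0, 0, 0, 0, 0],
  ],
)

```text
time_s: 10.6
ee_pos: [629.3, 184.4, 27.9]
orientation: [2.078, 1.569, -0.436]
wrist_force: [-0.0, -0.5, -0.5]
grip_width: 44.6
```

```bash
python3 - <<'E'
from h import *
from rig import get_obs,grab_frame
import cv2
f=grab_frame('wrist');cv2.imwrite('pics/w8.png',f['image'])
o=get_obs(); st(o)
print(delta(o,(629.2,184.3,26.2),-0.941))
E
```

```text
t 10.65 pos [629.3 184.3  27.9] xax [ 0.001 -0.001 -1.   ] yaw_y -0.943 F [-0.5  0.4 -1. ] g 44.4 q [ 0.29  0.63  0.07  1.01 -0.    2.8 ]
(array([ 0.17, -0.  ,  0.01]), array([-0.1, -0. , -0.1]))
```

View pics/w8.png

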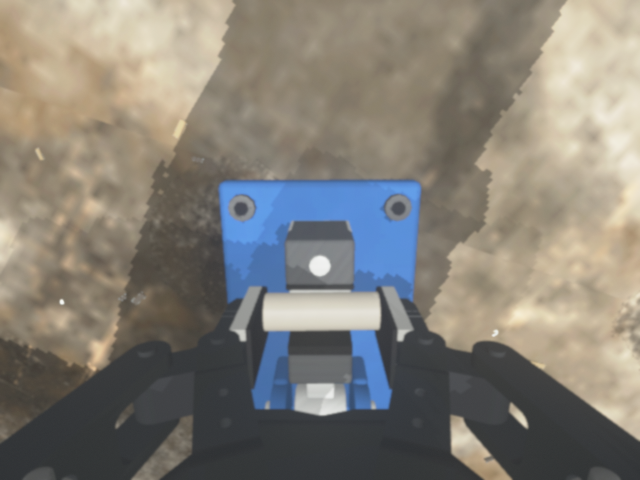

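Emit:
arm_command(
  increments=[
    [0.1, 0, 0, 0, 0, 0],
    [0.1, 0, 0, 0, 0, 0],
    [0, 0, 0, 0, 0, 0],
  ],
)

```text
time_s: 10.95
ee_pos: [629.6, 184.4, 26.2]
orientation: [2.326, 1.569, -0.189]
wrist_force: [0.1, 0.7, -0.8]
grip_width: 44.9
```

Emit:
arm_command(
  increments=[
    [0.06, 0, 0, 0, 0, 0],
    [0, 0, 0, 0, 0, 0],
  ],
)

```text
time_s: 11.15
ee_pos: [629.7, 184.5, 26.2]
orientation: [2.422, 1.568, -0.092]
wrist_force: [0.0, -0.0, -1.2]
grip_width: 44.6
```

Emit:
arm_command(
  increments=[
    [0.1, 0, 0, 0, 0, 0],
    [0, 0, 0, 0, 0, 0],
  ],
)

```text
time_s: 11.35
ee_pos: [630.0, 184.6, 26.3]
orientation: [2.565, 1.567, 0.051]
wrist_force: [0.6, 0.7, -0.4]
grip_width: 44.3
```

```bash
python3 - <<'E'
from h import *
from rig import get_obs,grab_frame
import cv2
cv2.imwrite('pics/s9.png',cv2.resize(grab_frame('scene')['image'][240:340,220:350],None,fx=6,fy=6,interpolation=cv2.INTER_CUBIC))
o=get_obs(); st(o); print(o['wrist_torque'])
E
```

```text
t 11.4 pos [630.1 184.6  26.2] xax [ 0.004  0.    -1.   ] yaw_y -0.943 F [-0.1  0.7  1. ] g 44.8 q [ 0.29  0.63  0.07  1.   -0.    2.8 ]
[ 0.00347164  0.07183845 -0.01952392]
```

View pics/s9.png

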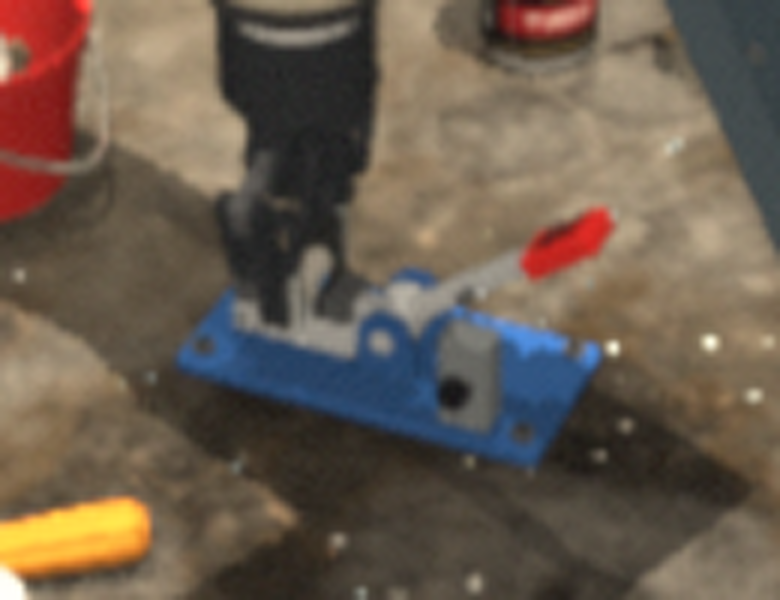

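Emit:
arm_command(
  increments=[
    [0, 0, 0, 0, 0, 0],
    [0, 0, 0, 0, 0, 0],
    [0, 0, 0, 0, 0, 0],
    [0, 0, 0, 0, 0, 0],
    [0, 0, 0, 0, 0, 0],
  ],
  grip=6.2,
)

```text
time_s: 11.9
ee_pos: [630.1, 184.6, 25.7]
orientation: [2.551, 1.567, 0.037]
wrist_force: [-0.2, 0.4, 0.5]
grip_width: 62.0
```

```bash
python3 - <<'E'
from h import *
from rig import get_obs,grab_frame
import cv2
f=grab_frame('wrist');cv2.imwrite('pics/w10.png',f['image'])
o=get_obs(); st(o)
E
```

```text
t 11.95 pos [630.1 184.6  25.7] xax [ 0.003  0.    -1.   ] yaw_y -0.943 F [-0.1  0.8  0.1] g 61.8 q [ 0.29  0.63  0.07  1.   -0.    2.8 ]
```

View pics/w10.png

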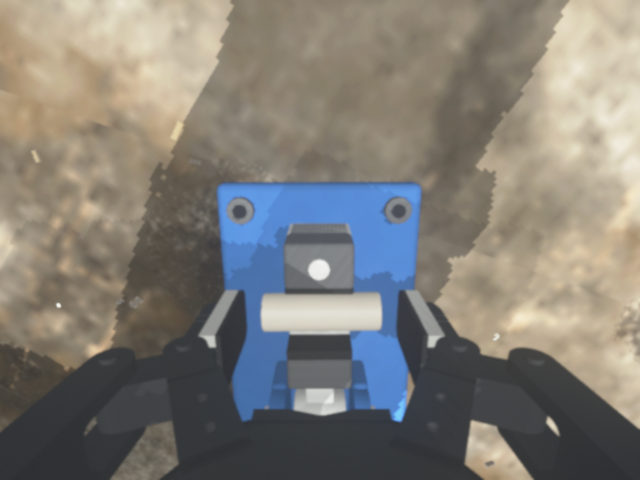

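Emit:
arm_command(
  increments=[
    [-0.5, 0, 0, 0, 0, 0],
    [-1, 0, 0, 0, 0, 0],
    [-1, 0, 0, 0, 0, 0],
    [-2, 0, 0, 0, 0, 0],
    [-3, 0, 0, 0, 0, 0],
    [-3, 0, 0, 0, 0, 0],
    [-3, 0, 0, 0, 0, 0],
    [-3, 0, 0, 0, 0, 0],
    [-2, 0, 0, 0, 0, 0],
    [0, 0, 0, 0, 0, 0],
  ],
)

```text
time_s: 12.95
ee_pos: [628.8, 184.4, 226.5]
orientation: [2.699, 1.563, 0.185]
wrist_force: [0.9, 0.4, 0.1]
grip_width: 62.0
```

Emit:
arm_command(
  increments=[
    [0, 0, 0, 0, 0, 0],
    [0, 0, 0, 0, 0, 0],
    [0, 0, 0, 0, 0, 0],
    [0, 0, 0, 0, 0, 0],
  ],
  grip=0,
)

```text
time_s: 13.35
ee_pos: [628.2, 184.2, 225.6]
orientation: [2.679, 1.564, 0.165]
wrist_force: [0.2, -0.2, 0.3]
grip_width: 3.4
```

```bash
python3 - <<'E'
from h import *
from rig import get_obs,grab_frame
import cv2
f=grab_frame('wrist');cv2.imwrite('pics/w11.png',f['image']);np.savez('w11.npz',K=f['intrinsics'],V=f['view'])
o=get_obs(); st(o)
c,s=np.cos(.63),np.sin(.63)
print(delta(o,(632.5-145*c,186.8-145*s,150),-0.941))
E
```

```text
t 13.4 pos [628.1 184.2 225.5] xax [ 0.007  0.001 -1.   ] yaw_y -0.943 F [-0.2  0.3 -0.9] g -0.1 q [ 0.29  0.55  0.44  1.45 -0.    2.8 ]
(array([ 7.47,  0.06, 14.04]), array([-0.1, -0.3, -0.2]))
```

View pics/w11.png

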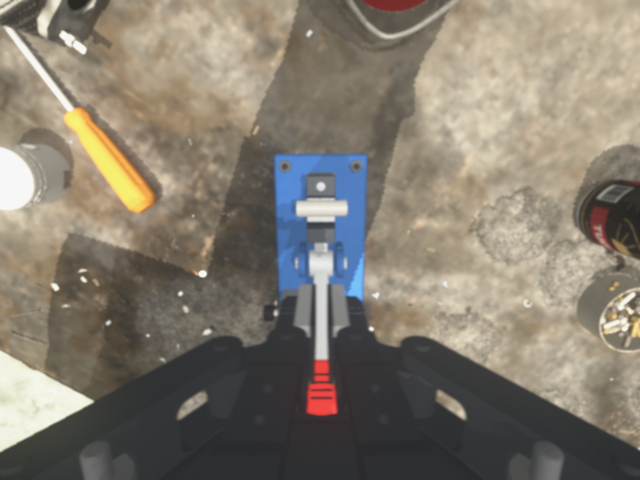

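Emit:
arm_command(
  increments=[
    [0, 0, 3.5, 0, 0, 0],
    [0, 0, 3.5, 0, 0, 0],
    [0, 0, 3.5, 0, 0, 0],
    [0, 0, 3.0, 0, -0.3, 0],
    [2, 0, 0, 0, 0, 0],
    [2, 0, 0, 0, 0, 0],
    [2, 0, 0, 0, 0, 0],
    [0.5, 0, 0, 0, 0, 0],
    [0, 0, 0, 0, 0, 0],
  ],
)

```text
time_s: 14.3
ee_pos: [512.2, 101.3, 153.6]
orientation: [0.239, 1.566, -2.275]
wrist_force: [0.0, 0.3, 0.6]
grip_width: 0.2
```

```bash
python3 - <<'E'
from h import *
from rig import get_obs,grab_frame
import cv2
f=grab_frame('wrist');cv2.imwrite('pics/w12.png',f['image'])
o=get_obs(); st(o)
c,s=np.cos(.63),np.sin(.63)
d=np.array(o['ee_pos'])-[632.5,186.8,0]; print('vice xy',d[0]*c+d[1]*s,-d[0]*s+d[1]*c)
print(delta(o,(632.5-143*c,186.8-143*s,122),-0.941))
cv2.imwrite('pics/s12.png',cv2.resize(grab_frame('scene')['image'][220:340,220:350],None,fx=5,fy=5,interpolation=cv2.INTER_CUBIC))
E
```

```text
t 14.35 pos [512.3 101.3 153.9] xax [-0.003 -0.003 -1.   ] yaw_y -0.943 F [ 0.5  0.3 -0.4] g 0.2 q [ 0.2   0.29 -0.13  1.15 -0.    2.71]
vice xy -147.45797075719764 1.7608823251706553
(array([ 3.19,  0.17, -0.46]), array([-0.1,  0.2, -0.1]))
```

View pics/w12.png

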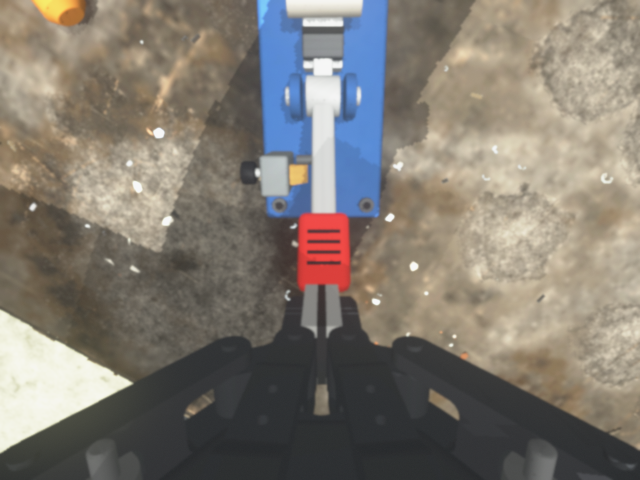

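View pics/s12.png

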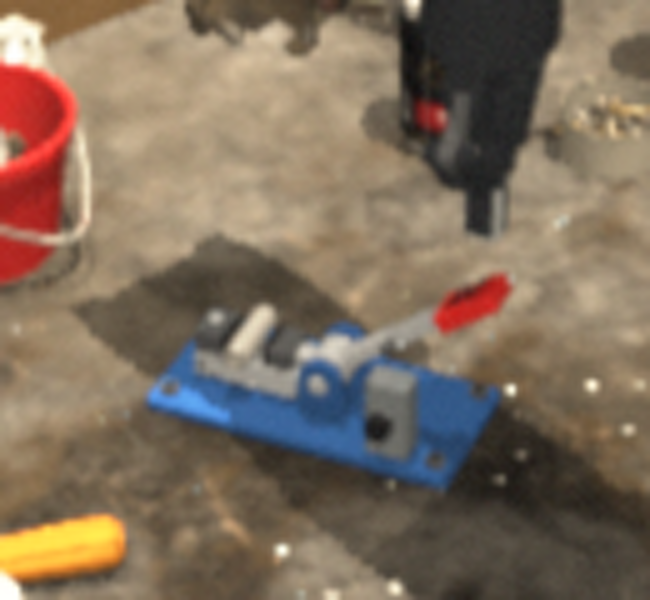

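Emit:
arm_command(
  increments=[
    [0, 0.17, -0.5, 0, 0.2, 0],
    [1.5, 0, 0, 0, 0, 0],
    [1.3, 0, 0, 0, 0, 0],
    [0, 0, 0, 0, 0, 0],
  ],
)

```text
time_s: 14.8
ee_pos: [521.5, 104.0, 129.1]
orientation: [2.57, 1.563, 0.056]
wrist_force: [0.3, 0.3, 0.7]
grip_width: 0.2
```

```bash
cat >> h.py <<'E'
def vst(o):
    st(o); c,s=np.cos(.63),np.sin(.63)
    d=np.array(o['ee_pos'])-[632.5,186.8,0]; print('vice',(d[0]*c+d[1]*s).round(1),(-d[0]*s+d[1]*c).round(1),d[2].round(1))
E
python3 - <<'E'
from h import *
from rig import get_obs
vst(get_obs())
E
```

```text
t 14.8 pos [521.5 104.  129.1] xax [ 0.007  0.    -1.   ] yaw_y -0.943 F [0.3 0.3 0.7] g 0.2 q [ 0.2   0.31 -0.17  1.09 -0.    2.71]
vice -138.5 -1.5 129.1
```

Emit:
arm_command(
  increments=[
    [0.5, -0.15, 0.3, 0, -0.4, 0],
    [0.5, 0, 0.2, 0, 0, 0],
    [0.6, 0, 0.3, 0, 0, 0],
    [0.6, 0, 0.3, 0, 0, 0],
    [0.6, 0, 0.3, 0, 0, 0],
    [0, 0, 0, 0, 0, 0],
  ],
)

```text
time_s: 15.4
ee_pos: [510.4, 96.8, 101.6]
orientation: [1.981, 1.565, -0.533]
wrist_force: [1.7, 0.8, 1.8]
grip_width: -0.1
```

```bash
python3 - <<'E'
from h import *
from rig import get_obs
vst(get_obs())
E
```

```text
t 15.4 pos [510.4  96.8 101.6] xax [ 0.005 -0.003 -1.   ] yaw_y -0.943 F [1.7 0.8 1.8] g -0.1 q [ 0.19  0.31 -0.24  1.01 -0.    2.7 ]
vice -151.7 -0.8 101.6
```

Emit:
arm_command(
  increments=[
    [0.5, 0, 0.15, 0, -0.3, 0],
    [0.5, 0, 0.15, 0, 0, 0],
    [0.5, 0, 0.15, 0, 0, 0],
    [0.5, 0, 0.15, 0, 0, 0],
    [0.5, 0, 0.15, 0, 0, 0],
    [0.4, 0, 0.1, 0, 0, 0],
    [0, 0, 0, 0, 0, 0],
  ],
)

```text
time_s: 16.1
ee_pos: [502.9, 90.8, 70.4]
orientation: [1.098, 1.564, -1.416]
wrist_force: [0.8, 0.4, 4.0]
grip_width: 0.1
```

```bash
python3 - <<'E'
from h import *
from rig import get_obs,grab_frame
import cv2
cv2.imwrite('pics/s13.png',cv2.resize(grab_frame('scene')['image'][220:340,220:350],None,fx=5,fy=5,interpolation=cv2.INTER_CUBIC))
vst(get_obs())
E
```

```text
t 16.15 pos [503.   90.9  70.7] xax [ 0.001 -0.007 -1.   ] yaw_y -0.943 F [0.4 0.4 3.9] g 0.0 q [ 0.18  0.32 -0.31  0.94 -0.01  2.7 ]
vice -161.1 -1.2 70.7
```

View pics/s13.png

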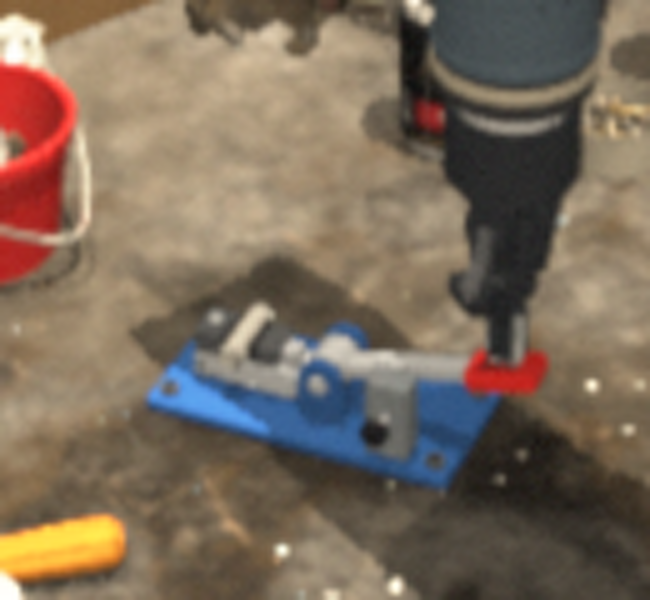

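Emit:
arm_command(
  increments=[
    [0.5, 0, 0.05, 0, 0, 0],
    [0.5, 0, 0.05, 0, 0, 0],
    [0.4, 0, 0.05, 0, 0, 0],
    [0.4, 0, 0, 0, 0, 0],
    [0, 0, 0, 0, 0, 0],
  ],
)

```text
time_s: 16.65
ee_pos: [501.5, 89.7, 51.7]
orientation: [1.071, 1.563, -1.443]
wrist_force: [-0.7, -0.3, 5.4]
grip_width: 0.0
```

```bash
python3 - <<'E'
from h import *
from rig import get_obs
vst(get_obs())
E
```

```text
t 16.65 pos [501.5  89.7  51.7] xax [ 0.001 -0.007 -1.   ] yaw_y -0.943 F [-0.7 -0.3  5.4] g 0.0 q [ 0.18  0.34 -0.34  0.89 -0.01  2.7 ]
vice -163.1 -1.3 51.7
```

Emit:
arm_command(
  increments=[
    [0.2, 0, 0, 0, 0, 0],
    [0.2, 0, 0, 0, 0, 0],
    [0, 0, 0, 0, 0, 0],
  ],
)

```text
time_s: 16.95
ee_pos: [501.2, 89.4, 47.6]
orientation: [0.988, 1.563, -1.526]
wrist_force: [-1.8, -0.1, 4.8]
grip_width: 0.0
```

Emit:
arm_command(
  increments=[
    [-0.3, 0, 0, 0, 0, 0],
    [-0.4, 0, 0, 0, 0, 0],
    [-0.4, 0, 0, 0, 0, 0],
    [-0.4, 0, 0, 0, 0, 0],
    [0, 0, 0, 0, 0, 0],
  ],
)

```text
time_s: 17.45
ee_pos: [501.9, 89.9, 64.4]
orientation: [1.176, 1.564, -1.338]
wrist_force: [-0.2, 0.7, -0.4]
grip_width: -0.2
```

```bash
python3 - <<'E'
from h import *
from rig import get_obs,grab_frame
import cv2
cv2.imwrite('pics/s14.png',cv2.resize(grab_frame('scene')['image'][220:340,220:350],None,fx=5,fy=5,interpolation=cv2.INTER_CUBIC))
vst(get_obs())
E
```

```text
t 17.5 pos [501.8  89.9  64.1] xax [ 0.001 -0.007 -1.   ] yaw_y -0.943 F [-0.1 -0.1 -0.8] g -0.1 q [ 0.18  0.33 -0.32  0.92 -0.01  2.7 ]
vice -162.7 -1.3 64.1
```

View pics/s14.png

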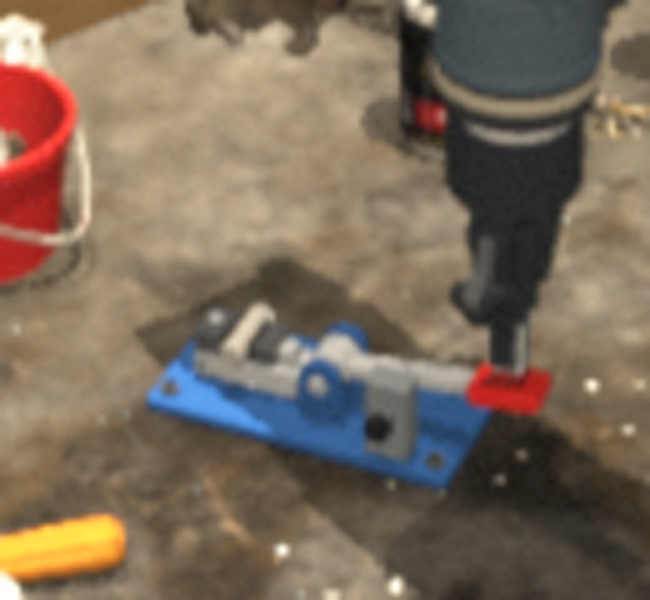

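Emit:
arm_command(
  increments=[
    [-1.5, 0, 0, 0, 0, 0],
    [-3, 0, 0, 0, 0, 0],
    [-3.5, 0, 0, 0, 0, 0],
    [-3.5, 0, 0, 0, 0, 0],
    [-3.5, 0, 0, 0, 0, 0],
    [0, 0, 0, 0, 0, 0],
    [0, 0, 0, 0, 0, 0],
    [0, 0, 0, 0, 0, 0],
  ],
)

```text
time_s: 18.3
ee_pos: [498.8, 90.2, 216.6]
orientation: [0.381, 1.56, -2.133]
wrist_force: [0.1, -0.2, -0.3]
grip_width: -0.0
```

```bash
python3 - <<'E'
from h import *
from rig import get_obs,grab_frame
import cv2
cv2.imwrite('pics/s15.png',cv2.resize(grab_frame('scene')['image'][220:340,220:350],None,fx=5,fy=5,interpolation=cv2.INTER_CUBIC))
cv2.imwrite('pics/w15.png',grab_frame('wrist')['image'])
vst(get_obs())
E
```

```text
t 18.4 pos [498.4  90.1 216.1] xax [-0.007 -0.009 -1.   ] yaw_y -0.943 F [0.4 0.  0.1] g 0.1 q [ 0.18  0.24 -0.04  1.3  -0.01  2.7 ]
vice -165.3 0.9 216.1
```

View pics/s15.png

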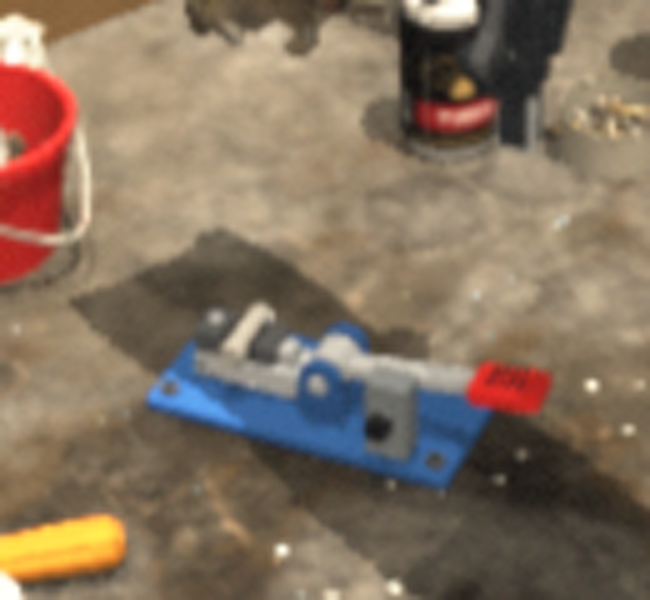

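View pics/w15.png

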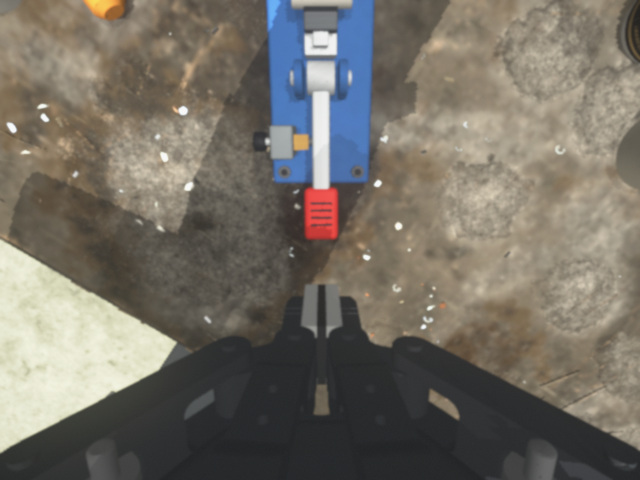

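Emit:
arm_command(
  increments=[
    [0, 0, -3, 0, 0, 0],
    [0, 0, -3.5, 0, 0, 0],
    [0, 0, -3.5, 0, 0, 0],
    [0, 0, -2, 0, 0, 0],
    [0, 0, 0, 0, 0, 0],
    [0, 0, 0, 0, 0, 0],
  ],
)

```text
time_s: 19.0
ee_pos: [596.0, 162.1, 208.3]
orientation: [0.015, 1.551, -2.499]
wrist_force: [0.2, -0.4, 0.8]
grip_width: -0.0
```

```bash
python3 - <<'E'
from h import *
from rig import get_obs,grab_frame
import cv2
im=grab_frame('wrist')['image']; cv2.imwrite('pics/w16.png',im)
cv2.imwrite('pics/w16z.png',cv2.resize(im[120:320,240:400],None,fx=3,fy=3,interpolation=cv2.INTER_CUBIC))
vst(get_obs())
E
```

```text
t 19.05 pos [595.8 162.  208.3] xax [-0.016 -0.012 -1.   ] yaw_y -0.944 F [-0.6  0.9 -0.3] g -0.0 q [ 0.27  0.49  0.3   1.4  -0.01  2.78]
vice -44.2 1.6 208.3
```

View pics/w16z.png

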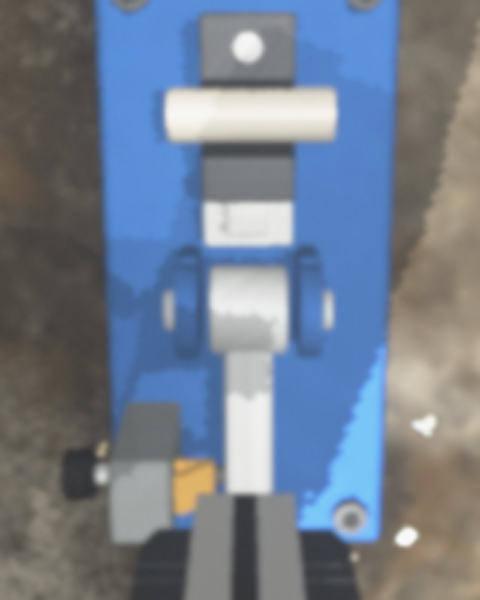

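```bash
python3 -c "
from rig import hand_in
print(hand_in())"
```

```text
the job is handed in; nothing more can be done
None
```

The gudgeon pin is clamped in the vice and the lever is latched down. I handed the job in at about 19 s of the 58 s allowed, with the gripper clear of everything.

- **Pin:** I gripped it by its two ends, lowered it into the open slot until it was on the bed, and let go. The wrist picture showed it lying along the slot. I judged it to be on the bed from its height (within about 1 mm) and because it stopped going down. The wrist force never rose clearly at contact.
- **Lever:** I shut the fingers and pressed the paddle down along its arc to about the stop. The push peaked at about 5.5 N, just inside the 5–8 N given.
- **Last checks:** After I backed off, the wrist force fell to about zero and the paddle stayed down. The last wrist picture shows the sliding jaw against the pin and the pin centred to about 1 mm along the slot. I saw none of the other things on the bench move and felt no contact with them, but I did not measure their positions again.
- **Disagreement:** The camera estimates of the vice position differed by 1–2 mm, which is within the calibration error and the slot's clearance.

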